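# Kit the shock bushes and hold the spring clip open over the job card

## Robot

A 6-joint arm with a two-finger parallel gripper is mounted at the origin on the work surface. World frame = base frame: x ahead of the robot, y to its left, z up, the work surface at z = 0. Lengths are in m, angles in rad, forces in N, time in s.
With the tool pointing down it reaches from about 0.375 to 0.9 m from the base axis. Payload 3.1 kg.
Tool frame: the origin (TCP) lies where the fingers leave the gripper's body, on its centre line; the fingertips stand manip.tip_reach ahead of it and the grasp point (between the pads) lies 54 mm ahead of it (manip.tip_reach is the distance from the TCP to the fingertips, in m); z points along the fingers, y is the direction in which the jaws open and shut (so a half turn about z gives the same grasp; the last joint's range is limited). The gripper opens to 85 mm and grips with 20 to 120 N. Pads are 22 mm wide; open, the fingers measure 114 mm over their backs; the gripper's body (76 mm by 85 mm) begins 54 mm behind the grasp point. The pads swing forward as they close: fully open they stand 13 mm farther back than shut.
Start: joints at [-1.44, 0.527, 1.433, -0, 1.181, -0.178], TCP at [0.191, -0.595, 0.304] pointing down, gripper open.
Joint ranges: [-3.08, 3.08], [-0.75, 2.2], [0.22, 2.44], [-1.43, 4.57], [0, 2.65], [-2.85, 2.85]. Speed limits (rad/s): [2.79, 2.79, 3.14, 3.14, 3.14, 3.14].

## Interface

Orientations are given as a unit quaternion [x, y, z, w].
In Python, from station import manip, cams, order gives the robot as it stands. The module is installed in compiled form; this text tells all that it offers.
- The arm moves only by the tool drive_tool, never from a script. Its arguments are lists of equal length, an entry for each row: "linear": the shift along the tool's x, y, z in mm, a list of three; "rot": the turn, a rotation vector about the tool's x, y, z in degrees, a list of three; "hand": the finger opening in mm, from 0 to 85.4. A call has 1 to 20 rows; each row shifts and turns the pose as measured when the row begins, along the tool's axes as they then stand; what a row does not reach is not made up. A row lasts 1/12 s, in which the tool goes at most 41.7 mm and 7.16 degrees, less where a joint would pass 70% of its speed; a pose out of reach is approached as far as the arm can. A call with a gripper value outside its range is refused whole. The fingers move at their own pace and stop on an object; "force" is the grip in N (left out, the last holds). Time passes only in rows, so rows that do not move let the fingers close. It gives the time, the measured TCP pose, the force and the opening at its end, in the units of the state.
- manip.sense(): the state, without advancing time (a new reading comes with each control period).
- cams.snapshot(name): name is "side" or "top"; returns the picture (480x640x3 uint8, red, green, blue); there is no depth.
- cams.camera_model(name): a dict with "vfov" (degrees; the focal length in pixels is half the picture's height over the tangent of half this angle, whatever the lens; pixels are square), "cx", "cy" (the principal point, pixels), "rvec" (rotation vector, rad) and "tvec" (3), from world to camera coordinates, as OpenCV has them. Camera axes: x right, y down, z forward; pixel columns grow to the right and rows downward; lengths in m; the calibration is good to about 2 mm. A picture is of the moment at which its call begins. camera_model takes no time and is no camera call.
- order.sign_off(): hands the job in, once; it reports no verdict.
Trained networks look in the newest picture that a camera, given by its name, has taken for a name from the list of things; names that differ only in an ending like _2 or _b are one class to them, and where a whole thing is asked for, a point or a joint stands for the part that bears it (a point fixed in the world has none). Each returns a list of dicts, best first, with "score" (0 to 1); they miss things now and then, are a little off and sometimes report something else, mostly with a low value. They report only what shows in the picture. A call takes as long as a camera call. They do not tell look-alikes from the thing itself.
- cams.regions_of(label, camera): "pixels" (480x640 bool, what is visible of it) and "rect" ([left, top, right, bottom] in pixels, round what is visible of it).
- cams.spot_point(label, camera): "at" ([column, row] in pixels: a listed point, or the origin of a listed thing).
The state is a dict: "t": time; "q": joint angles; "qd": joint speeds; "tau": joint torques, N m; "tcp_pos": TCP position; "tool_rot": TCP orientation; "force": force on the tool from outside, world axes, zero at the start; "ft_torque": the same for the moment, N m; "finger_gap": opening from 0.0 (shut) to 1.0 (fully open).
Only numpy, scipy, OpenCV 4.12 (cv2) and the standard library are available. Lean on these libraries where they do the work, as an engineer would, in place of code of your own. Each camera call takes 0.05 s, during which the arm holds its last target. There are 200 camera calls.

## Task

Kit up this shock rebuild: first drop the wide bush and the slim bush upright into their matching pockets in the black kit block. Then squeeze the spring clip's handles to take it off its parking rail and hold it gaping wide over the middle of the job card's top edge, jaws reaching down on either side with clear air to the card, so that I can slip the service sheet in. Finish while still holding the clip open there (do not let it close or let go), never lean on the card, and leave everything else on the bench where it is.

Things in the scene. Friction and masses are not known exactly. Their poses are not given: they have to be found in the camera images.
- wide_bush_center (a point): centre of the wide bush: loose aluminium cylinder with a dark bore, diameter 25 mm, height 26 mm, standing upright on the table; its z is its axis
- slim_bush_center (a point): centre of the slim bush: loose aluminium cylinder with a dark bore, diameter 17 mm, height 32 mm, standing upright on the table; its z is its axis
- kit_hole0 (a point): centre of the mouth of the wide pocket (bore 28 mm, 16 mm deep) in the top of the fixed black kit block (150 x 130 mm, 28 mm high). z up; x and y along the block's 150 and 130 mm sides. The pockets are 64 mm apart; the card stands 83 mm from them towards their +x. A seated bush stands on the pocket's floor, 12 mm above the table, and sticks out
- kit_hole1 (a point): centre of the mouth of the slim pocket (bore 20 mm, 16 mm deep) in the same block, same axes
- card_edge (a point): middle of the top edge of the job card: a stiff, fixed upright white card 4 mm thick and 90 mm wide standing in the kit block, top edge 128 mm above the table. x is the card's normal, y runs along the top edge, z up
- card: the job card with its two dark retaining strips (14 mm high) at its foot; origin at the foot's middle on top of the kit block, 100 mm below the top edge
- rail_edge (a point): middle of the top edge of the parking rail: fixed upright steel plate 4 mm thick, 100 mm wide, top edge 75 mm above the table, on a 70 x 120 mm foot 12 mm high. x is the plate's normal, y runs along the edge
- clip: the spring clip, loose, 120 g, 104 mm tall in all, clamped astride the parking rail with jaws down and handles up. Origin midway between the jaw tips, level with their lower ends, 60 mm above the table at the start. The jaws open along its x; y runs along the 40 mm wide jaws; z up towards the handles
- clip_mouth (a point): same point as the clip's origin: midway between the jaw tips, at their lower end; same axes as the clip
- clip_grip (a point): midway between the clip's two handle bars, 94 mm above the jaw tips; clip's axes. The bars (round level rubber, 10 mm thick, 36 mm long along y) measure 56 mm over their outsides clamped on the rail, 31 mm squeezed to the stop. Squeeze them along the clip's x: about 5 N on each to begin, 12 N at the stop; they rise 2 mm on the clip meanwhile. The spring body starts 28 mm below this point
- clip_jaw_a (a joint): angle of one jaw lever (rad): 0 clamped on the 4 mm rail, -0.04 shut on nothing, 0.30 fully open at the stop. The gap between the jaw tips is about 4 mm + 100 mm x angle, so 34 mm at the stop. The levers pivot 54 mm above the jaw tips
- clip_jaw_b (a joint): the other jaw lever; the two are geared together and read alike
- nut_center (a point): centre of a bystander: a loose steel hexagon nut, 30 mm across flats, 14 mm high, lying flat on the table among the bushes; it belongs in no pocket
- wrench_mark (a point): bystander: wrench 170 mm long lying flat
- jar_mark (a point): bystander: jar, 56 mm wide, 60 mm high
- driver_mark (a point): bystander: screwdriver 180 mm long with a red handle, lying flat
- chuck_mark (a point): bystander: slim steel pump fitting standing upright, 19 mm wide, 48 mm high
- tin_mark (a point): bystander: round flat tin, 62 mm wide, 30 mm high
- collar_mark (a point): bystander: aluminium ring lying flat, 44 mm wide, 12 mm high
- rail: the parking rail's foot and plate; origin at the centre of the foot's underside, 75 mm below the top edge
There are look-alikes about, which are no part of the job. Leave any red look-alike of the part that bears slim_bush_center alone.

How it is judged:
By the outcome, as a careful person would: the job done as asked, in the order asked, and still so for the second after the job is handed in, while the arm keeps its last pose, push and grip.
It also fails if it takes over 69 s, if anything falls off the work surface, if the arm or the gripper's body presses on something with over 40 N, if the wrist force passes 120 N, or if a joint passes its speed limit or range.

## Working session

There is one attempt and no reset: what is moved stays moved. The work goes in short steps, Python scripts to look and compute and a tool call to move; the robot and the scene stay as the last step left them, time stands still between calls to the robot, and variables do not carry over. Pictures are saved under pics/ and viewed, about 8 in all and at most 12, crops included, and the job is handed in when it is done.

Besides the shell and the picture viewer there is one more tool, called after "Emit:" as a command line: name --argument value ..., lists and objects as JSON in quotes. drive_tool: Moves the arm, as the interface text tells. Its arguments: {"type":"object","properties":{"linear":{"type":"array","items":{"type":"array","items":{"type":"number"}}},"rot":{"type":"array","items":{"type":"array","items":{"type":"number"}}},"hand":{"type":"array","items":{"type":"number"}},"force":{"type":"number"}},"required":["linear","rot","hand"]}

```bash
mkdir -p pics
cat > h.py <<'E'
import numpy as np, cv2
from scipy.spatial.transform import Rotation as R
from station import manip, cams, order
def cam(n):
    m=cams.camera_model(n); f=240/np.tan(np.radians(m['vfov'])/2)
    K=np.array([[f,0,m['cx']],[0,f,m['cy']],[0,0,1.]])
    return m,K,R.from_rotvec(m['rvec']).as_matrix(),np.array(m['tvec'],float)
def ray(n,uv):
    m,K,r,t=cam(n); d=r.T@np.linalg.solve(K,[uv[0],uv[1],1.]); return -r.T@t,d
def atz(n,uv,z):
    o,d=ray(n,uv); return o+d*(z-o[2])/d[2]
def proj(n,p):
    m,K,r,t=cam(n); c=K@(r@np.array(p)+t); return c[:2]/c[2]
def tri(u1,u2):
    o1,d1=ray('top',u1);o2,d2=ray('side',u2)
    s=np.linalg.lstsq(np.c_[d1,-d2],o2-o1,rcond=None)[0]
    a,b=o1+s[0]*d1,o2+s[1]*d2; return (a+b)/2,np.linalg.norm(a-b)
def snap(n,name,crop=None,scale=1):
    im=cams.snapshot(n)
    o=im if crop is None else im[crop[1]:crop[3],crop[0]:crop[2]]
    cv2.imwrite('pics/'+name,cv2.cvtColor(cv2.resize(o,None,fx=scale,fy=scale,interpolation=cv2.INTER_CUBIC),cv2.COLOR_RGB2BGR)); return im
E
python3 - <<'E'
from h import *
print(manip.tip_reach, manip.sense())
for n in('top','side'):
    print(n,cams.camera_model(n)); snap(n,n+'0.png')
    for l in ['wide_bush_center','slim_bush_center','kit_hole0','kit_hole1','card_edge','rail_edge','clip_mouth','clip_grip','nut_center','chuck_mark','collar_mark','tin_mark','jar_mark','wrench_mark','driver_mark']:
        print(l,[(np.round(d['at'],1).tolist(),round(d['score'],2)) for d in cams.spot_point(l,n)])
E
```

```text
0.0726 {'t': 0.0, 'q': array([-1.43952007e+00,  5.28433119e-01,  1.43390198e+00,  1.34485110e-05,
        1.18144871e+00, -1.78539733e-01]), 'qd': array([ 0.00032757, -0.00046522, -0.00029592, -0.0001033 , -0.00055622,
       -0.00129969]), 'tau': array([ 1.47212817e-03, -4.42347550e+01, -1.78026885e+01, -1.72851992e-04,
        8.22068949e-03, -1.29334879e-06]), 'tcp_pos': array([ 0.19048318, -0.5946653 ,  0.30295388]), 'tool_rot': array([ 9.88025532e-01,  1.54286576e-01,  3.21043469e-05, -1.09512053e-03]), 'force': array([ 0.87666205,  0.18992545, -0.54831906]), 'ft_torque': array([ 0.01037932,  0.01900417, -0.01258496]), 'finger_gap': 0.9970911300834183}
top {'vfov': 51.41096218195198, 'cx': 318.9899748368482, 'cy': 235.92807468732238, 'rvec': array([ 2.1893589 , -2.20663909,  0.07162569]), 'tvec': array([-0.02420296,  0.53371241,  1.00545239])}
wide_bush_center [([293.3, 281.2], 0.71)]
slim_bush_center [([311.2, 242.1], 0.58), ([346.4, 245.4], 0.42), ([185.0, 238.4], 0.18)]
kit_hole0 [([407.3, 249.2], 0.74), ([434.2, 241.7], 0.74)]
kit_hole1 [([407.3, 249.2], 0.74), ([434.2, 241.
[... 705 characters left out ...]
54966824])}
wide_bush_center [([355.5, 311.3], 0.66)]
slim_bush_center [([359.0, 263.6], 0.69), ([332.3, 275.8], 0.51)]
kit_hole0 [([398.8, 217.0], 0.94), ([393.0, 232.7], 0.84)]
kit_hole1 [([398.8, 217.0], 0.94), ([393.0, 232.7], 0.84)]
card_edge [([358.2, 174.5], 0.77), ([258.8, 249.1], 0.28)]
rail_edge [([294.6, 204.2], 0.24), ([359.1, 216.7], 0.16)]
clip_mouth [([229.9, 330.1], 0.71)]
clip_grip [([218.7, 277.6], 0.75)]
nut_center [([282.0, 276.3], 0.54)]
chuck_mark [([361.7, 372.6], 0.85)]
collar_mark [([330.4, 410.6], 0.65)]
tin_mark [([296.8, 202.3], 0.6)]
jar_mark [([176.4, 277.1], 0.76)]
wrench_mark [([258.1, 249.6], 0.94)]
driver_mark [([470.3, 282.2], 0.89), ([218.8, 277.5], 0.36)]
```

View pics/top0.png

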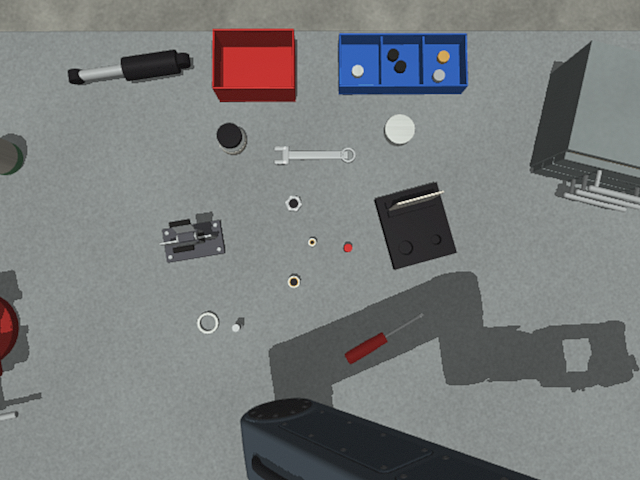

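View pics/side0.png

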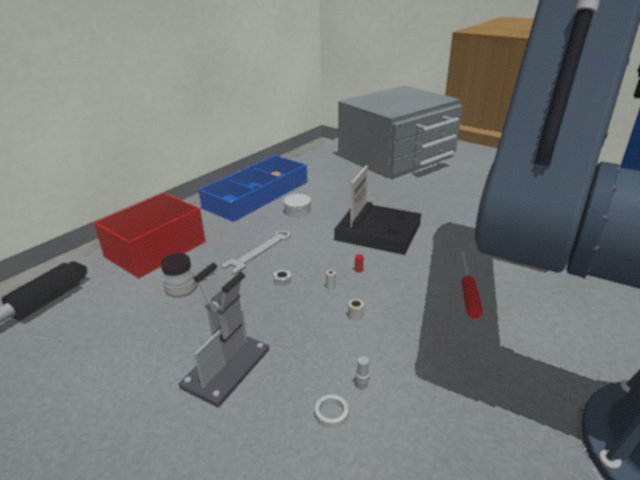

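The top view shows the wide bush at (293,281), the slim bush at (311,242) and its red look-alike at (347,246). The block's wide pocket is near (406,248), the slim pocket near (436,240), and the card is at about (418,198). The clip stands on its rail around (192,238). The side view agrees.

Run:
```python
from h import *
ts={'wide':([293.3,281.2],[355.5,311.3],.013),'slim':([311.2,242.1],[332.3,275.8],.016),'h0':([407.3,249.2],[393,232.7],.028),'h1':([434.2,241.7],[398.8,217],.028),'card':([420.8,199.5],[358.2,174.5],.128),'grip':([181.1,236.1],[218.7,277.6],.154),'mouth':([194.1,237.2],[229.9,330.1],.06),'nut':([298.6,201.9],[282,276.3],.007),'chuck':([233.2,328.5],[361.7,372.6],.024),'driver':([384,337.8],[470.3,282.2],.01),'collar':([209.7,323.8],[330.4,410.6],.006),'jar':([230.9,136],[176.4,277.1],.03)}
for k,(a,b,z) in ts.items():
    p,e=tri(a,b); print(k,p.round(4),round(e,4),'top@z',atz('top',a,z)[:2].round(4),'side@z',atz('side',b,z)[:2].round(4))
for l in ['wide_bush_center','slim_bush_center','card','clip','rail']:
  for n in('top','side'):
    for i,d in enumerate(cams.regions_of(l,n)[:3]):
        m=d['pixels']; r=np.array(d['rect'])
        print(l,n,round(d['score'],2),np.round(d['rect'],1),m.sum(),cv2.minAreaRect(np.argwhere(m)[:,::-1].astype(np.float32)))
# crops composite
A=cv2.imread('pics/top0.png'); 
a=cv2.resize(A[190:285,360:470],None,fx=4,fy=4,interpolation=2); b=cv2.resize(A[190:285,145:240],None,fx=4,fy=4,interpolation=2)
cv2.imwrite('pics/c1.png',np.hstack([a,b])[:, :800])
```

```text
wide [0.4415 0.0248 0.011 ] 0.0 top@z [0.4416 0.0247] side@z [0.4402 0.0268]
slim [ 0.5192 -0.0134  0.0257] 0.0034 top@z [ 0.5209 -0.0124] side@z [ 0.5257 -0.0249]
h0 [ 0.5064 -0.206   0.0251] 0.004 top@z [ 0.5046 -0.2065] side@z [ 0.5056 -0.2004]
h1 [ 0.5221 -0.2584  0.0325] 0.007 top@z [ 0.5193 -0.2613] side@z [ 0.5287 -0.2634]
card [ 0.5959 -0.2124  0.1263] 0.0075 top@z [ 0.5926 -0.2142] side@z [ 0.5968 -0.207 ]
grip [0.5275 0.2163 0.1539] 0.0005 top@z [0.5273 0.216 ] side@z [0.5277 0.2164]
mouth [0.5286 0.2138 0.0614] 0.0046 top@z [0.5304 0.2158] side@z [0.5278 0.2116]
nut [0.6076 0.0151 0.0021] 0.0056 top@z [0.6048 0.0131] side@z [0.6053 0.0213]
chuck [0.3501 0.1439 0.0338] 0.001 top@z [0.3485 0.1452] side@z [0.3553 0.1365]
driver [ 0.3249 -0.1591  0.0115] 0.0008 top@z [ 0.3251 -0.1591] side@z [ 0.3252 -0.1613]
collar [0.3585 0.1978 0.0055] 0.0059 top@z [0.3561 0.196 ] side@z [0.3607 0.1998]
jar [0.7395 0.1504 0.0223] 0.0007 top@z [0.7377 0.1494] side@z [0.7294 0.1561]
wide_bush_center top 0.7 [285.2 277.9 296.8 288. ] 96 ((293.0, 281.0), (10.0, 10.0), 90.0)
wide_bush_center sid
[... 1357 characters left out ...]
4 262.7] 1372 ((191.69345092773438, 240.7090606689453), (34.24443817138672, 61.339813232421875), 80.90972137451172)
clip side 0.87 [197.  262.5 248.1 341.7] 2387 ((226.6810302734375, 298.9919128417969), (78.82263946533203, 50.34328079223633), 71.91654968261719)
rail top 0.81 [158.  220.4 224.8 264.4] 1445 ((190.8815460205078, 240.84742736816406), (34.7233772277832, 63.70161819458008), 81.52884674072266)
rail top 0.42 [372.7 179.7 458.4 265. ] 4989 ((414.2647399902344, 225.05880737304688), (75.91365051269531, 68.39505004882812), 75.96376037597656)
rail side 0.72 [179.9 322.6 269.4 411.9] 3864 ((221.11221313476562, 363.6806335449219), (54.91184997558594, 90.33153533935547), 40.399906158447266)
```

View pics/c1.png

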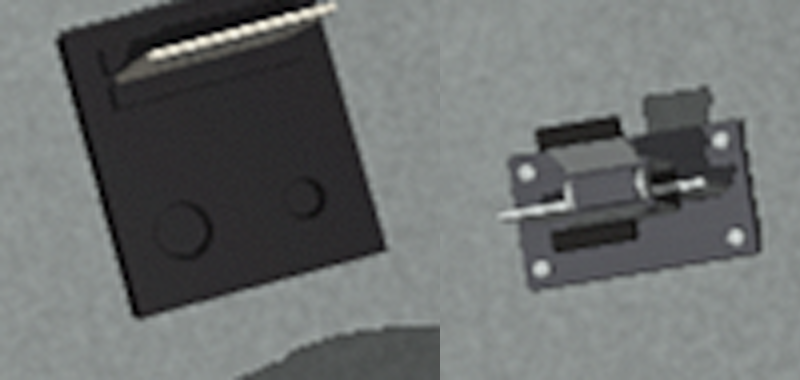

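The crop shows the wide pocket at about (405.5,247), the slim pocket at (435.6,239) and the card's top edge midpoint at (420.2,197). The clip bars are at (180,223) and (183.5,248.5). A pixel is about 2 mm here, so I'll refine with model-edge fits.

```bash
cat >> h.py <<'E'
def circfit(n,g,p0,r,z,sgn=None,rng=.007,st=.0005):
    """search circle centre (world, height z) by radial contrast in gray image g"""
    th=np.linspace(0,2*np.pi,48,endpoint=False); best=(-1,)
    m,K,Rr,t=cam(n)
    def samp(c,rr):
        P=np.c_[c[0]+rr*np.cos(th),c[1]+rr*np.sin(th),np.full(48,z)]@Rr.T+t
        q=P@K.T; q=(q[:,:2]/q[:,2:]).astype(np.float32)
        return cv2.remap(g,q[:,0],q[:,1],cv2.INTER_LINEAR).ravel()
    for dx in np.arange(-rng,rng+1e-9,st):
        for dy in np.arange(-rng,rng+1e-9,st):
            c=(p0[0]+dx,p0[1]+dy); d=samp(c,r+.0015)-samp(c,r-.0015)
            s=abs(d.mean()) if sgn is None else sgn*d.mean()
            if s>best[0]: best=(s,c[0],c[1])
    return np.round(best,4)
E
python3 - <<'E'
from h import *
G={n:cv2.cvtColor(cv2.imread(f'pics/{n}0.png'),cv2.COLOR_BGR2GRAY).astype(np.float32) for n in('top','side')}
for k,p,r,z,s in [('wide',(.4415,.0247),.0125,.026,-1),('slim',(.521,-.0125),.0085,.032,-1),('h0',(.506,-.205),.014,.028,-1),('h1',(.523,-.262),.010,.028,-1)]:
    for n in G: print(k,n,circfit(n,G[n],p,r,z,s), circfit(n,G[n],p,r,z,None))
print('pix top pts', [atz('top',(u,v),z).round(4)[:2] for u,v,z in [(405.4,246.9,.028),(435.6,239.1,.028),(420.2,197.1,.128),(179.6,222.9,.156),(183.1,248.1,.156),(181.4,235.5,.156)]])
# card/rail edge ends (crop px -> image)
f=lambda x,y,ox,oy:((x+.5)/4-.5+ox,(y+.5)/4-.5+oy)
e=[atz('top',f(150,53,360,190),.128),atz('top',f(336,8,360,190),.128)]; print('card',e,np.linalg.norm(e[0]-e[1]))
e=[atz('top',f(60,215,145,190),.075),atz('top',f(265,183,145,190),.075)]; print('rail',e,np.linalg.norm(e[0]-e[1]))
S=cv2.imread('pics/side0.png');A=cv2.imread('pics/top0.png')
def mark(I,n,pts):
    for p in pts:
        q=proj(n,p); 
    return I
c=[cv2.resize(S[250:325,320:370],None,fx=5,fy=5,interpolation=2),cv2.resize(A[230:290,285:325],None,fx=6.25,fy=6.25,interpolation=2)]
c2=cv2.resize(S[160:250,330:425],None,fx=4,fy=4,interpolation=2)
H=375; c2=c2[:375]; c2=np.pad(c2,((0,H-c2.shape[0]),(0,0),(0,0)));cv2.imwrite('pics/c2.png',np.hstack([c[0],c[1][:375]]+[c2])[:, :800])
E
```

```text
wide top [8.69725e+01 4.41500e-01 2.42000e-02] [8.69725e+01 4.41500e-01 2.42000e-02]
wide side [19.5343  0.4425  0.0232] [19.5343  0.4425  0.0232]
slim top [ 8.65466e+01  5.21000e-01 -1.35000e-02] [ 8.65466e+01  5.21000e-01 -1.35000e-02]
slim side [ 1.5453e+01  5.2200e-01 -1.4000e-02] [ 1.5453e+01  5.2200e-01 -1.4000e-02]
h0 top [ 4.2204  0.5085 -0.199 ] [ 7.2317  0.508  -0.204 ]
h0 side [ 0.5395  0.5045 -0.212 ] [ 2.6235  0.51   -0.199 ]
h1 top [ 4.4708  0.525  -0.2605] [ 8.6805  0.5245 -0.2655]
h1 side [ 1.1516  0.516  -0.255 ] [ 2.1467  0.524  -0.267 ]
pix top pts [array([ 0.5092, -0.2027]), array([ 0.5246, -0.2643]), array([ 0.597 , -0.2132]), array([0.5505, 0.2183]), array([0.5061, 0.2118]), array([0.5283, 0.215 ])]
card [array([ 0.58669299, -0.17066857,  0.128     ]), array([ 0.6068245 , -0.25637532,  0.128     ])] 0.08803932823355674
rail [array([0.51818914, 0.2780634 , 0.075     ]), array([0.53281815, 0.18000088, 0.075     ])] 0.09914769890635919
```

View pics/c2.png

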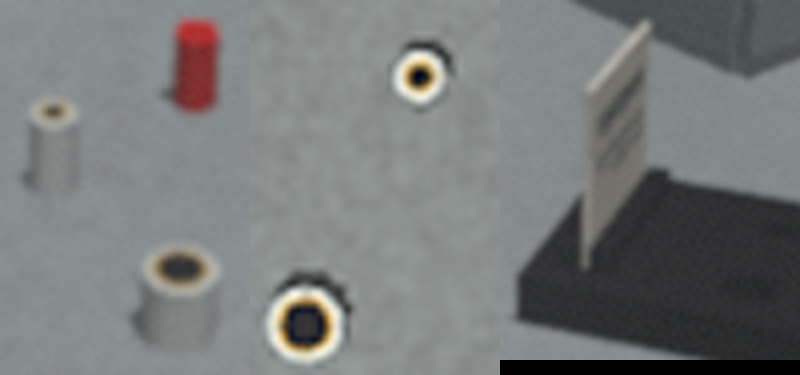

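Emit:
drive_tool --linear '[[25,-30,0],[25,-30,0],[25,-30,0],[25,-30,0],[25,-30,0],[25,-30,0],[25,-30,0],[25,-30,0],[25,-30,0],[25,-30,0],[25,-30,0],[25,-30,0],[25,-30,0],[25,-30,0],[25,-30,0],[25,-30,0],[25,-30,0],[0,0,0],[0,0,0],[0,0,0]]' --rot '[[0,0,0],[0,0,0],[0,0,0],[0,0,0],[0,0,0],[0,0,0],[0,0,0],[0,0,0],[0,0,0],[0,0,0],[0,0,0],[0,0,0],[0,0,0],[0,0,0],[0,0,0],[0,0,0],[0,0,0],[0,0,-7],[0,0,-7],[0,0,-7]]' --hand '[50,50,50,50,50,50,50,50,50,50,50,50,50,50,50,50,50,50,50,50]' --force 30

```text
t: 3.77
tcp_pos: [0.4535, 0.0441, 0.3012]
tool_rot: [0.944, 0.33, 0.005, 0.01]
force: [-0.5, 0.5, -0.4]
finger_gap: 0.588
```

Emit:
drive_tool --linear '[[0,0,10],[0,0,10],[0,0,10],[0,0,10],[0,0,10],[0,0,10],[0,0,10],[0,0,10],[0,0,10],[0,0,0]]' --rot '[[0,0,-7],[0,0,-7],[0,0,-7],[0,0,-7],[0,0,-7],[0,0,-7],[0,0,-7],[0,0,-7],[0,0,-7],[0,0,0]]' --hand '[50,50,50,50,50,50,50,50,50,50]'

```text
t: 4.6
tcp_pos: [0.459, 0.0445, 0.2106]
tool_rot: [0.623, 0.782, 0.002, 0.016]
force: [-1.1, 0.6, -0.3]
finger_gap: 0.584
```

```bash
cat >> h.py <<'E'
def goto(x,y,z,yaw):
    """print correction in tool mm / deg to reach TCP pos with tool-y at yaw deg, pointing down"""
    s=manip.sense(); r=R.from_quat(s['tool_rot']); c,n=np.cos(np.radians(yaw)),np.sin(np.radians(yaw))
    T=R.from_matrix(np.array([[-n,c,0],[c,n,0],[0,0,-1.]]))
    print('t',round(s['t'],2),'tcp',s['tcp_pos'].round(4),'lin mm',(r.inv().apply(np.array([x,y,z])-s['tcp_pos'])*1000).round(1),'rot deg',np.degrees((r.inv()*T).as_rotvec()).round(2),'gap',round(s['finger_gap']*85.4,1),'F',s['force'].round(1))
E
python3 -c "
from h import *
goto(.4418,.0239,.150,14.3)"
```

```text
t 4.6 tcp [0.459  0.0445 0.2106] lin mm [-14.8 -22.7  60.5] rot deg [ 1.28  1.35 -1.33] gap 49.9 F [-1.1  0.6 -0.3]
```

Emit:
drive_tool --linear '[[-7,-11,18],[-7,-11,18],[0,0,18],[0,0,6],[0,0,0]]' --rot '[[1.3,1.3,-1.3],[0,0,0],[0,0,0],[0,0,0],[0,0,0]]' --hand '[50,50,50,50,50]'

```text
t: 5.02
tcp_pos: [0.4447, 0.0243, 0.1514]
tool_rot: [0.619, 0.786, 0.002, 0.004]
force: [0.7, 0.2, 0.1]
finger_gap: 0.585
```

```bash
python3 -c "
from h import *
goto(.4418,.0239,.084,14.3)"
```

```text
t 5.02 tcp [0.4447 0.0243 0.1514] lin mm [ 0.5 -3.4 67.4] rot deg [ 0.41  0.19 -0.74] gap 50.0 F [0.7 0.2 0.1]
```

Emit:
drive_tool --linear '[[0,-3.4,30],[0,0,20],[0,0,12],[0,0,5],[0,0,0],[0,0,0],[0,0,0],[0,0,0],[0,0,0],[0,0,0]]' --rot '[[0.4,0.2,-0.7],[0,0,0],[0,0,0],[0,0,0],[0,0,0],[0,0,0],[0,0,0],[0,0,0],[0,0,0],[0,0,0]]' --hand '[50,50,50,50,50,10,10,10,10,10]' --force 20

```text
t: 5.85
tcp_pos: [0.4503, 0.0233, 0.0904]
tool_rot: [0.616, 0.788, 0.005, 0.009]
force: [0.5, 0.6, -0.5]
finger_gap: 0.277
```

Run:
```python
from h import *
goto(.4418,.0239,.084,14.3)
im=snap('side','s1.png',(260,180,420,340),3)
```

```text
t 5.85 tcp [0.4503 0.0233 0.0904] lin mm [ 2.7 -8.2  6.3] rot deg [ 1.1   0.5  -0.38] gap 23.7 F [ 0.5  0.6 -0.5]
```

View pics/s1.png

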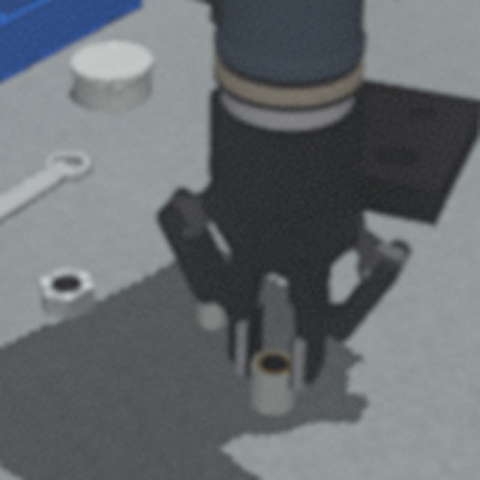

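Emit:
drive_tool --linear '[[0,0,0],[0,0,0],[0,0,0]]' --rot '[[0,0,0],[0,0,0],[0,0,0]]' --hand '[10,10,10]'

```text
t: 6.15
tcp_pos: [0.4505, 0.0232, 0.0911]
tool_rot: [0.616, 0.788, 0.005, 0.01]
force: [0.2, 0.2, -1.3]
finger_gap: 0.279
```

Run:
```python
from h import *
goto(.4418,.0239,.084,14.3)
im=cams.snapshot('side'); g=cv2.cvtColor(im,cv2.COLOR_RGB2GRAY).astype(np.float32)
cv2.imwrite('pics/s2.png',cv2.resize(cv2.cvtColor(im[255:335,310:400],cv2.COLOR_RGB2BGR),None,fx=6,fy=6,interpolation=2))
print(cams.spot_point('wide_bush_center','side'), proj('side',(.4418,.0239,.013)), proj('side',(.4503,.0233,.013)))
```

```text
t 6.15 tcp [0.4505 0.0232 0.0911] lin mm [ 2.8 -8.5  6.9] rot deg [ 1.17  0.54 -0.38] gap 23.8 F [ 0.2  0.2 -1.3]
[{'at': [351.1, 307.7], 'score': 0.64}] [355.70323182 309.96743913] [351.60330505 307.7219723 ]
```

View pics/s2.png

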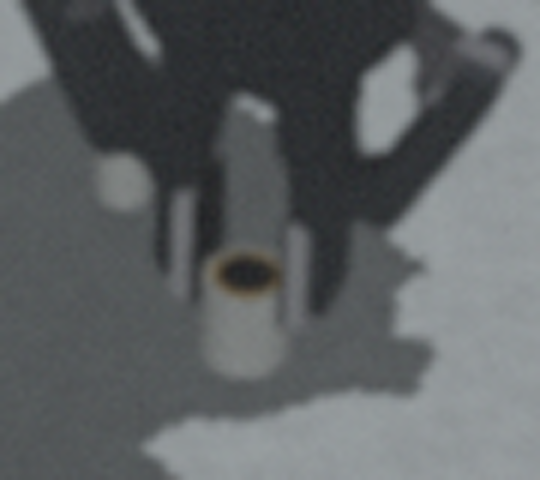

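Emit:
drive_tool --linear '[[0,0,0],[0,0,0],[0,0,-15],[0,0,-15],[0,0,0],[0,0,0],[0,0,0],[0,0,0],[0,0,0],[0,0,0],[0,0,0],[0,0,0],[0,0,0],[0,0,0],[0,0,0],[0,0,0],[0,0,0],[0,0,0]]' --rot '[[0,0,0],[0,0,0],[0,0,0],[0,0,0],[0,0,7],[0,0,7],[0,0,7],[0,0,7],[0,0,7],[0,0,7],[0,0,7],[0,0,7],[0,0,7],[0,0,7],[0,0,7],[0,0,7],[0,0,6],[0,0,0]]' --hand '[45,45,45,45,45,45,45,45,45,45,45,45,45,45,45,45,45,45]'

```text
t: 7.75
tcp_pos: [0.4486, 0.0234, 0.1216]
tool_rot: [0.995, 0.099, 0.009, 0.003]
force: [0.8, 0.9, 0.4]
finger_gap: 0.524
```

```bash
python3 -c "
from h import *
goto(.4505,.0238,.088,-75.7)"
```

```text
t 7.75 tcp [0.4486 0.0234 0.1216] lin mm [ 1.3 -0.2 33.7] rot deg [ 0.43 -0.99 -2.95] gap 44.8 F [0.8 0.9 0.4]
```

Emit:
drive_tool --linear '[[1,-2,10],[0,0,10],[0,0,8],[0,0,4],[0,0,1],[0,0,0],[0,0,0],[0,0,0],[0,0,0],[0,0,0]]' --rot '[[0.4,-1,-3],[0,0,0],[0,0,0],[0,0,0],[0,0,0],[0,0,0],[0,0,0],[0,0,0],[0,0,0],[0,0,0]]' --hand '[45,45,45,45,45,10,10,10,10,10]' --force 30

```text
t: 8.58
tcp_pos: [0.4497, 0.0255, 0.0881]
tool_rot: [0.991, 0.133, 0.001, 0.0]
force: [-0.0, 0.3, -0.2]
finger_gap: 0.272
```

```bash
python3 -c "
from h import *
goto(.4505,.025,.088,-75.7)
s=manip.sense();r=R.from_quat(s['tool_rot']);print((r.inv().apply(np.array([.4500,.026,.088])-s['tcp_pos'])*1000).round(1))"
```

```text
t 8.58 tcp [0.4497 0.0255 0.0881] lin mm [0.7 0.7 0.1] rot deg [ 0.06 -0.05  0.94] gap 23.2 F [-0.   0.3 -0.2]
[ 0.4 -0.4  0.1]
```

Emit:
drive_tool --linear '[[0,0,-10],[0,0,-25],[0,0,-25],[0,0,-10],[1,25,0],[1,35,0],[1,35,0],[1,35,0],[0,35,0],[0,30,0],[0,20,0],[0,10,0],[0,5,0],[0,0,0],[0,0,0]]' --rot '[[0,0,0],[0,0,0],[0,0,0],[0,0,0],[0,0,0.9],[0,0,0],[0,0,0],[0,0,0],[0,0,0],[0,0,0],[0,0,0],[0,0,0],[0,0,0],[0,0,0],[0,0,0]]' --hand '[10,10,10,10,10,10,10,10,10,10,10,10,10,10,10]'

```text
t: 9.83
tcp_pos: [0.511, -0.2043, 0.1638]
tool_rot: [0.992, 0.127, 0.0, 0.001]
force: [-0.3, -0.2, -0.8]
finger_gap: 0.276
```

```bash
python3 -c "
from h import *
goto(.5087,-.2032,.128,-75.7)"
```

```text
t 9.83 tcp [ 0.511  -0.2043  0.1638] lin mm [-1.9 -1.7 35.8] rot deg [ 0.17 -0.03  0.32] gap 23.6 F [-0.3 -0.2 -0.8]
```

Emit:
drive_tool --linear '[[-1.9,-1.7,12],[0,0,18],[0,0,8],[0,0,3],[0,0,0],[0,0,0]]' --rot '[[0,0,0.3],[0,0,0],[0,0,0],[0,0,0],[0,0,0],[0,0,0]]' --hand '[10,10,10,10,10,10]'

```text
t: 10.33
tcp_pos: [0.5063, -0.1946, 0.1221]
tool_rot: [0.992, 0.128, -0.002, -0.001]
force: [-0.3, 0.3, 0.4]
finger_gap: 0.276
```

Run:
```python
from h import *
goto(.5087,-.2032,.113,-75.7)
im=snap('side','s3.png',(340,170,440,270),5)
print(cams.spot_point('wide_bush_center','side'), proj('side',(.5087,-.2032,.04)))
```

```text
t 10.33 tcp [ 0.5063 -0.1946  0.1221] lin mm [0.1 8.9 9.1] rot deg [-0.15  0.19  0.47] gap 23.6 F [-0.3  0.3  0.4]
[{'at': [391.8, 224.3], 'score': 0.41}] [392.75376296 226.48213972]
```

View pics/s3.png

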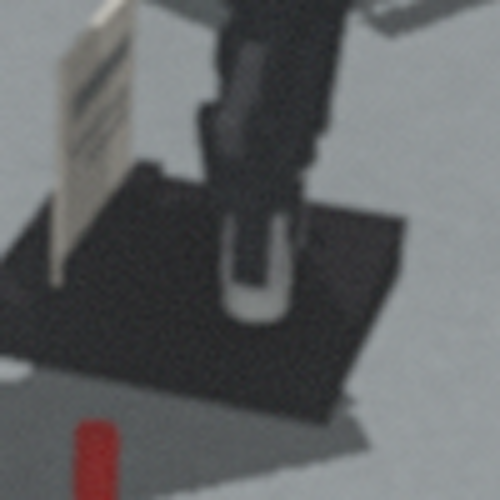

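Emit:
drive_tool --linear '[[0,4.5,0],[0,4.5,0],[0,0,0],[0,0,0]]' --rot '[[0,0,0],[0,0,0],[0,0,0],[0,0,0]]' --hand '[10,10,10,10]'

```text
t: 10.77
tcp_pos: [0.5103, -0.2054, 0.1244]
tool_rot: [0.992, 0.128, 0.0, 0.001]
force: [-0.2, 0.8, -0.2]
finger_gap: 0.27
```

Run:
```python
from h import *
goto(.5087,-.2032,.113,-75.7)
print(manip.sense()['qd'].round(3))
```

```text
t 10.77 tcp [ 0.5103 -0.2054  0.1244] lin mm [-1.  -2.5 11.4] rot deg [ 0.09 -0.02  0.46] gap 23.1 F [-0.2  0.8 -0.2]
[-0.011 -0.005 -0.016 -0.002 -0.002 -0.003]
```

Emit:
drive_tool --linear '[[-0.9,-2,2],[0,0,0],[0,0,2],[0,0,0],[0,0,2],[0,0,0]]' --rot '[[0,0,0.4],[0,0,0],[0,0,0],[0,0,0],[0,0,0],[0,0,0]]' --hand '[10,10,10,10,10,10]'

```text
t: 11.27
tcp_pos: [0.5087, -0.2041, 0.1182]
tool_rot: [0.992, 0.124, 0.0, 0.001]
force: [0.7, -1.0, -1.1]
finger_gap: 0.275
```

Run:
```python
from h import *
goto(.5087,-.2032,.113,-75.7)
```

```text
t 11.27 tcp [ 0.5087 -0.2041  0.1182] lin mm [ 0.2 -0.9  5.2] rot deg [ 0.12 -0.04 -0.04] gap 23.4 F [ 0.7 -1.  -1.1]
```

Emit:
drive_tool --linear '[[0,-0.5,2],[0,0,0],[0,0,2],[0,0,0],[0,0,2],[0,0,0],[0,0,0]]' --rot '[[0,0,0],[0,0,0],[0,0,0],[0,0,0],[0,0,0],[0,0,0],[0,0,0]]' --hand '[10,10,10,10,10,10,10]'

```text
t: 11.85
tcp_pos: [0.5085, -0.2033, 0.1111]
tool_rot: [0.992, 0.124, 0.0, 0.001]
force: [-0.5, 0.4, -0.2]
finger_gap: 0.274
```

Run:
```python
from h import *
goto(.5087,-.2034,.104,-75.7)
```

```text
t 11.85 tcp [ 0.5085 -0.2033  0.1111] lin mm [0.1 0.2 7.1] rot deg [ 0.08 -0.01 -0.03] gap 23.4 F [-0.5  0.4 -0.2]
```

Emit:
drive_tool --linear '[[0,0,2.5],[0,0,0],[0,0,2.5],[0,0,0],[0,0,2],[0,0,0],[0,0,0]]' --rot '[[0,0,0],[0,0,0],[0,0,0],[0,0,0],[0,0,0],[0,0,0],[0,0,0]]' --hand '[10,10,10,10,10,10,10]'

```text
t: 12.43
tcp_pos: [0.5086, -0.2034, 0.1034]
tool_rot: [0.992, 0.124, 0.0, 0.001]
force: [-0.3, -0.2, -0.8]
finger_gap: 0.275
```

Emit:
drive_tool --linear '[[0,0,0],[0,0,0],[0,0,0],[0,0,0],[0,0,-10],[0,0,-20],[0,0,-20],[0,0,0],[0,0,0]]' --rot '[[0,0,0],[0,0,0],[0,0,0],[0,0,0],[0,0,0],[0,0,0],[0,0,0],[0,0,0],[0,0,0]]' --hand '[40,40,40,40,40,40,40,40,40]'

```text
t: 13.18
tcp_pos: [0.5083, -0.2032, 0.1569]
tool_rot: [0.992, 0.124, -0.0, 0.0]
force: [-0.8, -0.7, 1.7]
finger_gap: 0.468
```

Run:
```python
from h import *
goto(.5213,-.0137,.155,14.3)
im=cams.snapshot('side');print(proj('side',(.5087,-.2034,.038)), proj('side',(.5087,-.2034,.012)))
cv2.imwrite('pics/s4.png',cv2.resize(cv2.cvtColor(im[190:250,350:430],cv2.COLOR_RGB2BGR),None,fx=6,fy=6,interpolation=2))
g=cv2.cvtColor(im,cv2.COLOR_RGB2GRAY).astype(np.float32)
for z in(.030,.034,.038,.042,.046,.05): print(z,circfit('side',g,(.5087,-.2034),.0125,z,-1))
```

```text
t 13.18 tcp [ 0.5083 -0.2032  0.1569] lin mm [  59.2 -180.4    1.7] rot deg [ 3.000e-02  5.000e-02 -9.003e+01] gap 40.0 F [-0.8 -0.7  1.7]
[392.74137729 227.30792776] [391.92296985 238.40057634]
0.03 [26.2023  0.5072 -0.1984]
0.034 [22.2079  0.5057 -0.1964]
0.038 [13.3368  0.5107 -0.2034]
0.042 [14.0836  0.5072 -0.1974]
0.046 [ 6.7562  0.5057 -0.1964]
0.05 [ 2.1729  0.5077 -0.1974]
```

View pics/s4.png

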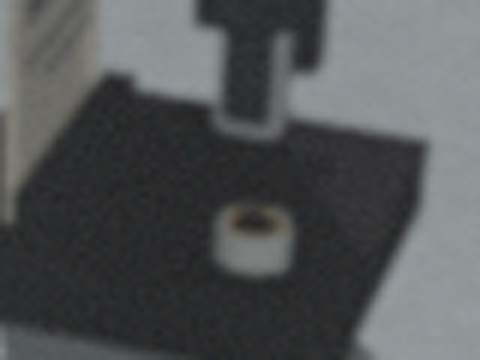

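The wide bush is seated: its top is at about (392,227), which matches the predicted 38 mm height. Next is the slim bush.

Emit:
drive_tool --linear '[[6,-18,0],[12,-36,0],[12,-36,0],[12,-36,0],[9,-27,0],[5,-15,0],[2,-6,0],[1,-3,0],[0,0,0],[0,0,0]]' --rot '[[0,0,0],[0,0,0],[0,0,0],[0,0,0],[0,0,0],[0,0,0],[0,0,0],[0,0,0],[0,0,0],[0,0,0]]' --hand '[40,40,40,40,40,40,40,40,40,40]'

```text
t: 14.07
tcp_pos: [0.5222, -0.0132, 0.1519]
tool_rot: [0.993, 0.122, -0.002, 0.001]
force: [0.5, 0.6, 0.5]
finger_gap: 0.468
```

```bash
python3 -c "
from h import *
goto(.5213,-.0137,.090,-75.7)"
```

```text
t 14.07 tcp [ 0.5222 -0.0132  0.1519] lin mm [-0.8  0.2 61.9] rot deg [ 0.13  0.21 -0.34] gap 40.0 F [0.5 0.6 0.5]
```

Emit:
drive_tool --linear '[[-0.8,0,8],[0,0,14],[0,0,10],[0,0,6],[0,0,3],[0,0,0],[0,0,0]]' --rot '[[0,0,0],[0,0,0],[0,0,0],[0,0,0],[0,0,0],[0,0,0],[0,0,0]]' --hand '[40,40,40,40,40,40,40]'

```text
t: 14.65
tcp_pos: [0.522, -0.0201, 0.1069]
tool_rot: [0.993, 0.117, -0.001, 0.002]
force: [0.2, -0.1, -0.1]
finger_gap: 0.466
```

```bash
python3 -c "
from h import *
goto(.5213,-.0137,.090,-75.7)"
```

```text
t 14.65 tcp [ 0.522  -0.0201  0.1069] lin mm [ 0.8 -6.4 16.9] rot deg [ 0.2   0.18 -0.86] gap 39.8 F [ 0.2 -0.1 -0.1]
```

Emit:
drive_tool --linear '[[0.6,-5,0],[0,0,0],[0,0,0],[0,0,0]]' --rot '[[0,0,-0.8],[0,0,0],[0,0,0],[0,0,0]]' --hand '[40,40,40,40]'

```text
t: 14.98
tcp_pos: [0.5219, -0.0148, 0.1078]
tool_rot: [0.992, 0.125, -0.0, 0.002]
force: [1.1, 0.7, -0.4]
finger_gap: 0.472
```

```bash
python3 -c "
from h import *
goto(.5213,-.0137,.090,-75.7);print(manip.sense()['qd'].round(3))"
```

```text
t 14.98 tcp [ 0.5219 -0.0148  0.1078] lin mm [-0.3 -1.3 17.8] rot deg [0.24 0.08 0.02] gap 40.3 F [ 1.1  0.7 -0.4]
[ 0.003 -0.007 -0.003 -0.001 -0.001 -0.001]
```

Emit:
drive_tool --linear '[[0,-1,5],[0,0,5],[0,0,4],[0,0,2],[0,0,0],[0,0,0],[0,0,0],[0,0,0],[0,0,0],[0,0,0],[0,0,0]]' --rot '[[0,0,0],[0,0,0],[0,0,0],[0,0,0],[0,0,0],[0,0,0],[0,0,0],[0,0,0],[0,0,0],[0,0,0],[0,0,0]]' --hand '[40,40,40,40,40,5,5,5,5,5,5]'

```text
t: 15.9
tcp_pos: [0.5221, -0.0135, 0.0907]
tool_rot: [0.992, 0.125, 0.0, 0.002]
force: [-0.7, 1.5, -0.5]
finger_gap: 0.182
```

```bash
python3 -c "
from h import *
goto(.5213,-.0137,.090,-75.7);print(manip.sense()['qd'].round(3))"
```

```text
t 15.9 tcp [ 0.5221 -0.0135  0.0907] lin mm [-0.8  0.   0.7] rot deg [0.29 0.01 0.07] gap 15.6 F [-0.7  1.5 -0.5]
[ 0.001  0.001 -0.001 -0.002 -0.001  0.002]
```

Emit:
drive_tool --linear '[[0,0,-8],[0,0,-18],[0,0,-18],[0,0,-12],[0,0,-6],[0,0,0],[0,0,0]]' --rot '[[0,0,0],[0,0,0],[0,0,0],[0,0,0],[0,0,0],[0,0,0],[0,0,0]]' --hand '[5,5,5,5,5,5,5]'

```text
t: 16.48
tcp_pos: [0.5215, -0.0131, 0.1572]
tool_rot: [0.992, 0.125, -0.0, 0.002]
force: [-1.1, 0.5, -0.6]
finger_gap: 0.183
```

Emit:
drive_tool --linear '[[-4,16,0],[-8,32,0],[-9,36,0],[-9,36,0],[-9,36,0],[-7,28,0],[-5,20,0],[-3,12,0],[-2,6,0],[-1,3,0],[0,0,0],[0,0,0],[0,0,0],[0,0,0]]' --rot '[[0,0,0],[0,0,0],[0,0,0],[0,0,0],[0,0,0],[0,0,0],[0,0,0],[0,0,0],[0,0,0],[0,0,0],[0,0,0],[0,0,0],[0,0,0],[0,0,0]]' --hand '[5,5,5,5,5,5,5,5,5,5,5,5,5,5]'

```text
t: 17.65
tcp_pos: [0.5186, -0.2483, 0.1498]
tool_rot: [0.992, 0.129, -0.006, -0.003]
force: [-0.2, 1.1, 0.1]
finger_gap: 0.18
```

```bash
python3 -c "
from h import *
goto(.5252,-.2648,.123,-75.7);print(manip.sense()['qd'].round(3))"
```

```text
t 17.65 tcp [ 0.5186 -0.2483  0.1498] lin mm [ 2.5 17.9 26.7] rot deg [-0.46  0.67  0.52] gap 15.4 F [-0.2  1.1  0.1]
[ 0.021 -0.004  0.012  0.003  0.002  0.002]
```

Emit:
drive_tool --linear '[[1,5,5],[1,6,6],[0,3,4],[0,0,2],[0,0,0],[0,0,0],[0,0,0]]' --rot '[[-0.4,0.6,0.5],[0,0,0],[0,0,0],[0,0,0],[0,0,0],[0,0,0],[0,0,0]]' --hand '[5,5,5,5,5,5,5]'

```text
t: 18.23
tcp_pos: [0.5249, -0.2596, 0.1305]
tool_rot: [0.992, 0.126, -0.001, -0.001]
force: [0.7, -0.8, -1.0]
finger_gap: 0.176
```

```bash
python3 -c "
from h import *
goto(.5252,-.2648,.123,-75.7);print(manip.sense()['qd'].round(3))"
```

```text
t 18.23 tcp [ 0.5249 -0.2596  0.1305] lin mm [-1.   5.1  7.5] rot deg [-0.1   0.05  0.2 ] gap 15.0 F [ 0.7 -0.8 -1. ]
[-0.002  0.003 -0.002  0.002  0.003 -0.001]
```

Emit:
drive_tool --linear '[[-0.8,4,2.5],[0,0,0],[0,0,2],[0,0,0],[0,0,0],[0,0,0]]' --rot '[[0,0,0],[0,0,0],[0,0,0],[0,0,0],[0,0,0],[0,0,0]]' --hand '[5,5,5,5,5,5]'

```text
t: 18.73
tcp_pos: [0.525, -0.2644, 0.126]
tool_rot: [0.992, 0.126, -0.0, -0.001]
force: [-0.8, -0.4, -0.8]
finger_gap: 0.18
```

```bash
python3 -c "
from h import *
goto(.5252,-.2648,.115,-75.7);print(manip.sense()['qd'].round(3))"
```

```text
t 18.73 tcp [ 0.525  -0.2644  0.126 ] lin mm [ 0.   0.5 11. ] rot deg [-0.07  0.04  0.18] gap 15.4 F [-0.8 -0.4 -0.8]
[-0.001 -0.     0.    -0.    -0.     0.002]
```

Emit:
drive_tool --linear '[[0,0.5,2.5],[0,0,0],[0,0,2.5],[0,0,0],[0,0,2.5],[0,0,0],[0,0,2],[0,0,0],[0,0,2],[0,0,0],[0,0,0]]' --rot '[[0,0,0],[0,0,0],[0,0,0],[0,0,0],[0,0,0],[0,0,0],[0,0,0],[0,0,0],[0,0,0],[0,0,0],[0,0,0]]' --hand '[5,5,5,5,5,5,5,5,5,5,5]'

```text
t: 19.65
tcp_pos: [0.5252, -0.2646, 0.1132]
tool_rot: [0.992, 0.126, -0.0, -0.001]
force: [0.1, -0.2, -1.3]
finger_gap: 0.181
```

```bash
python3 -c "
from h import *
goto(.5252,-.2648,.105,-75.7);print(manip.sense()['qd'].round(3))"
```

```text
t 19.65 tcp [ 0.5252 -0.2646  0.1132] lin mm [-0.   0.2  8.2] rot deg [-0.08  0.03  0.2 ] gap 15.4 F [ 0.1 -0.2 -1.3]
[-0.002  0.005  0.003 -0.    -0.     0.   ]
```

Emit:
drive_tool --linear '[[0,0,2.5],[0,0,0],[0,0,2.5],[0,0,0],[0,0,2.5],[0,0,0],[0,0,0]]' --rot '[[0,0,0],[0,0,0],[0,0,0],[0,0,0],[0,0,0],[0,0,0],[0,0,0]]' --hand '[5,5,5,5,5,5,5]'

```text
t: 20.23
tcp_pos: [0.5253, -0.2647, 0.105]
tool_rot: [0.992, 0.126, -0.0, -0.001]
force: [-0.6, -0.8, 0.2]
finger_gap: 0.188
```

Emit:
drive_tool --linear '[[0,0,0],[0,0,0],[0,0,0],[0,0,0],[0,0,-8],[0,0,-15],[0,0,-20],[0,0,-20],[0,0,-25],[0,0,-25],[0,0,-25],[0,0,-20],[0,0,-10],[0,0,0],[0,0,0]]' --rot '[[0,0,0],[0,0,0],[0,0,0],[0,0,0],[0,0,0],[0,0,0],[0,0,0],[0,0,0],[0,0,0],[0,0,0],[0,0,0],[0,0,0],[0,0,0],[0,0,0],[0,0,0]]' --hand '[35,35,35,35,35,35,35,70,70,70,70,70,70,70,70]'

```text
t: 21.48
tcp_pos: [0.5247, -0.2643, 0.2864]
tool_rot: [0.992, 0.126, 0.0, 0.0]
force: [0.1, 0.0, -0.5]
finger_gap: 0.819
```

Run:
```python
from h import *
goto(.528,.215,.28,8.4)
im=cams.snapshot('side');print(proj('side',(.5245,-.265,.044)), proj('side',(.5087,-.2034,.038)))
cv2.imwrite('pics/s5.png',cv2.resize(cv2.cvtColor(im[180:260,340:440],cv2.COLOR_RGB2BGR),None,fx=6,fy=6,interpolation=2))
```

```text
t 21.48 tcp [ 0.5247 -0.2643  0.2864] lin mm [ 123.2 -463.3    6.4] rot deg [ 4.000e-02 -2.000e-02 -8.391e+01] gap 70.0 F [ 0.1  0.  -0.5]
[401.46776359 210.5957037 ] [392.74137729 227.30792776]
```

View pics/s5.png

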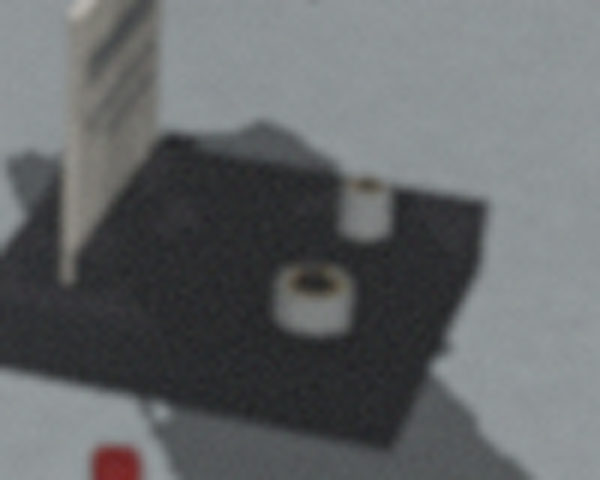

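Both bushes are seated. The slim top shows at (401.2,210.7), predicted (401.5,210.6). Now the clip.

Emit:
drive_tool --linear '[[4,-16,0],[8,-30,0],[10,-38,0],[10,-38,0],[10,-38,0],[10,-38,0],[10,-38,0],[10,-38,0],[10,-38,0],[10,-38,0],[10,-38,0],[8,-30,0],[5,-20,0],[3,-12,0],[2,-6,0],[0,0,0],[0,0,0],[0,0,0]]' --rot '[[0,0,0],[0,0,0],[0,0,0],[0,0,0],[0,0,0],[0,0,0],[0,0,0],[0,0,0],[0,0,0],[0,0,0],[0,0,0],[0,0,0],[0,0,0],[0,0,0],[0,0,0],[0,0,0],[0,0,0],[0,0,0]]' --hand '[78,78,78,78,78,78,78,78,78,78,78,78,78,78,78,78,78,78]'

```text
t: 23.03
tcp_pos: [0.5079, 0.2375, 0.2654]
tool_rot: [0.992, 0.125, -0.023, -0.006]
force: [-0.6, 0.4, 1.0]
finger_gap: 0.914
```

Emit:
drive_tool --linear '[[0,0,0],[0,0,0],[0,0,0],[0,0,0],[0,0,0],[0,0,0],[0,0,0],[0,0,0],[0,0,0],[0,0,0],[0,0,0],[0,0,0],[0,0,0],[0,0,0],[0,0,0],[0,0,0]]' --rot '[[0,0,-4],[0,0,-7],[0,0,-7],[0,0,-7],[0,0,-7],[0,0,-7],[0,0,-7],[0,0,-7],[0,0,-7],[0,0,-7],[0,0,-7],[0,0,-5],[0,0,-3],[0,0,-1],[0,0,0],[0,0,0]]' --hand '[78,78,78,78,78,78,78,78,78,78,78,78,78,78,78,78]'

```text
t: 24.37
tcp_pos: [0.5091, 0.2149, 0.2634]
tool_rot: [0.649, 0.76, -0.018, -0.022]
force: [0.2, 0.2, 0.1]
finger_gap: 0.909
```

```bash
python3 -c "
from h import *
goto(.528,.215,.25,8.4);print(manip.sense()['qd'].round(3))"
```

```text
t 24.37 tcp [0.5091 0.2149 0.2634] lin mm [-3.  19.4 12.3] rot deg [-3.21 -0.52  0.66] gap 77.6 F [0.2 0.2 0.1]
[-0.018 -0.001  0.005 -0.003 -0.     0.005]
```

Emit:
drive_tool --linear '[[-1,5,0],[-1,7,2],[-0.5,3,3],[0,1,2],[0,0,0],[0,0,0],[0,0,0],[0,0,0]]' --rot '[[-2,-0.3,0.4],[-1,-0.2,0.2],[0,0,0],[0,0,0],[0,0,0],[0,0,0],[0,0,0],[0,0,0]]' --hand '[80,80,80,80,80,80,80,80]'

```text
t: 25.03
tcp_pos: [0.5265, 0.2133, 0.2546]
tool_rot: [0.656, 0.755, -0.002, -0.001]
force: [-0.4, -0.2, -0.2]
finger_gap: 0.936
```

```bash
python3 -c "
from h import *
goto(.528,.215,.21,8.4);print(manip.sense()['qd'].round(3))"
```

```text
t 25.03 tcp [0.5265 0.2133 0.2546] lin mm [ 1.5  1.9 44.6] rot deg [-0.25  0.01 -0.32] gap 79.9 F [-0.4 -0.2 -0.2]
[ 0.002  0.003 -0.     0.     0.003  0.001]
```

Emit:
drive_tool --linear '[[1.2,1.5,4],[0,0,7],[0,0,6],[0,0,4],[0,0,2],[0,0,0],[0,0,0],[0,0,0]]' --rot '[[0,0,-0.3],[0,0,0],[0,0,0],[0,0,0],[0,0,0],[0,0,0],[0,0,0],[0,0,0]]' --hand '[80,80,80,80,80,80,80,80]'

```text
t: 25.7
tcp_pos: [0.5271, 0.215, 0.2283]
tool_rot: [0.653, 0.757, -0.003, -0.002]
force: [-0.4, -0.1, -0.3]
finger_gap: 0.939
```

```bash
python3 -c "
from h import *
goto(.528,.215,.21,8.4);print(manip.sense()['qd'].round(3))"
```

```text
t 25.7 tcp [0.5271 0.215  0.2283] lin mm [-0.2  1.  18.3] rot deg [-0.38  0.01  0.04] gap 80.2 F [-0.4 -0.1 -0.3]
[-0.     0.002  0.002 -0.001 -0.001  0.001]
```

Emit:
drive_tool --linear '[[0,0.8,4],[0,0,5],[0,0,4],[0,0,2],[0,0,0],[0,0,0],[0,0,0]]' --rot '[[-0.3,0,0],[0,0,0],[0,0,0],[0,0,0],[0,0,0],[0,0,0],[0,0,0]]' --hand '[80,80,80,80,80,80,80]'

```text
t: 26.28
tcp_pos: [0.5282, 0.2151, 0.212]
tool_rot: [0.653, 0.757, 0.0, 0.0]
force: [0.7, 0.9, -0.0]
finger_gap: 0.937
```

Run:
```python
from h import *
goto(.528,.215,.21,8.4);print(manip.sense()['qd'].round(3))
snap('side','s6.png',(150,190,310,350),3)
```

```text
t 26.28 tcp [0.5282 0.2151 0.212 ] lin mm [-0.1 -0.2  2. ] rot deg [0.01 0.   0.03] gap 80.0 F [ 0.7  0.9 -0. ]
[-0.001  0.001 -0.001 -0.    -0.001  0.002]
```

View pics/s6.png

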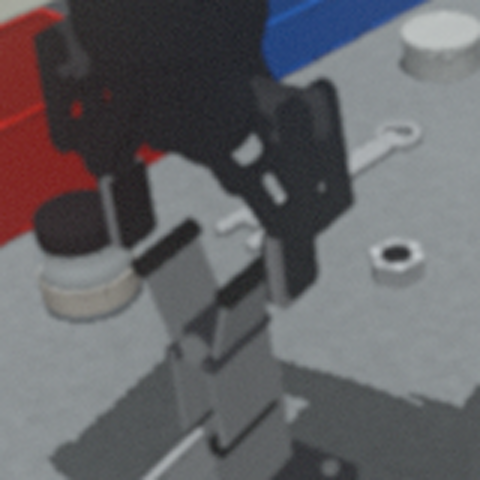

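Emit:
drive_tool --linear '[[0,0,2],[0,0,0],[0,0,0],[0,0,0],[0,0,0]]' --rot '[[0,0,0],[0,0,0],[0,0,0],[0,0,0],[0,0,0]]' --hand '[60,60,60,60,60]' --force 40

```text
t: 26.75
tcp_pos: [0.5285, 0.2152, 0.2104]
tool_rot: [0.653, 0.757, 0.001, 0.0]
force: [-0.2, -0.1, -0.1]
finger_gap: 0.703
```

Emit:
drive_tool --linear '[[0,0,-0.4],[0,0,-0.4],[0,0,-0.4],[0,0,-0.4],[0,0,-0.4],[0,0,-0.4],[0,0,-0.4],[0,0,0],[0,0,0],[0,0,0]]' --rot '[[0,0,0],[0,0,0],[0,0,0],[0,0,0],[0,0,0],[0,0,0],[0,0,0],[0,0,0],[0,0,0],[0,0,0]]' --hand '[56,52,48,44,40,36,32,26,26,26]'

```text
t: 27.58
tcp_pos: [0.5278, 0.2151, 0.2128]
tool_rot: [0.653, 0.757, -0.0, -0.0]
force: [0.4, -0.2, -1.3]
finger_gap: 0.327
```

Run:
```python
from h import *
goto(.528,.215,.21,8.4)
```

```text
t 27.58 tcp [0.5278 0.2151 0.2128] lin mm [-0.1  0.1  2.8] rot deg [-0.03  0.    0.04] gap 27.9 F [ 0.4 -0.2 -1.3]
```

Emit:
drive_tool --linear '[[0,0,0],[0,0,0],[0,0,0],[0,0,-3],[0,0,-5],[0,0,-4],[0,0,0],[0,0,0]]' --rot '[[0,0,0],[0,0,0],[0,0,0],[0,0,0],[0,0,0],[0,0,0],[0,0,0],[0,0,0]]' --hand '[15,15,15,15,15,15,15,15]'

```text
t: 28.25
tcp_pos: [0.5279, 0.2152, 0.2263]
tool_rot: [0.653, 0.757, -0.0, -0.0]
force: [-0.4, -0.4, -0.5]
finger_gap: 0.334
```

Run:
```python
from h import *
goto(.528,.215,.25,8.4)
print(cams.snapshot('side').shape)
for l in('clip_mouth','clip_grip'): print(l,cams.spot_point(l,'side')[:2],proj('side',(.528,.215,.172-.094+.0)) )
```

```text
t 28.25 tcp [0.5279 0.2152 0.2263] lin mm [ -0.2   0.  -23.7] rot deg [-0.01  0.    0.04] gap 28.6 F [-0.4 -0.4 -0.5]
(480, 640, 3)
clip_mouth [{'at': [226.2, 324.7], 'score': 0.78}] [226.42846412 321.58797694]
clip_grip [{'at': [219.3, 274.5], 'score': 0.96}, {'at': [178.6, 275.9], 'score': 0.31}] [226.42846412 321.58797694]
```

Emit:
drive_tool --linear '[[0,0,-5],[0,0,-8],[0,0,-12],[0,0,-15],[0,0,-15],[0,0,-12],[0,0,-10],[0,0,-6],[0,0,-3],[0,0,0],[0,0,0],[0,0,0]]' --rot '[[0,0,0],[0,0,0],[0,0,0],[0,0,0],[0,0,0],[0,0,0],[0,0,0],[0,0,0],[0,0,0],[0,0,0],[0,0,0],[0,0,0]]' --hand '[15,15,15,15,15,15,15,15,15,15,15,15]'

```text
t: 29.4
tcp_pos: [0.5268, 0.2149, 0.3191]
tool_rot: [0.653, 0.757, -0.001, -0.001]
force: [0.3, -0.6, -1.1]
finger_gap: 0.331
```

Run:
```python
from h import *
goto(.5968,-.2133,.325,14.2)
im=snap('side','s7.png',(130,150,290,310),3)
for l in('clip_mouth','clip_grip'): print(l,cams.spot_point(l,'side')[:1])
for z in(.15,.155,.16,.165): print(z,proj('side',(.528,.215,z)))
```

```text
t 29.4 tcp [0.5268 0.2149 0.3191] lin mm [-433.9    6.4   -5.9] rot deg [-0.16  0.   -5.76] gap 28.3 F [ 0.3 -0.6 -1.1]
clip_mouth [{'at': [220.2, 273.2], 'score': 0.92}]
clip_grip [{'at': [209.7, 209.0], 'score': 0.72}]
0.15 [219.78858922 279.47512567]
0.155 [219.29719669 276.35850959]
0.16 [218.80159399 273.21519096]
0.165 [218.30172681 270.04482514]
```

View pics/s7.png

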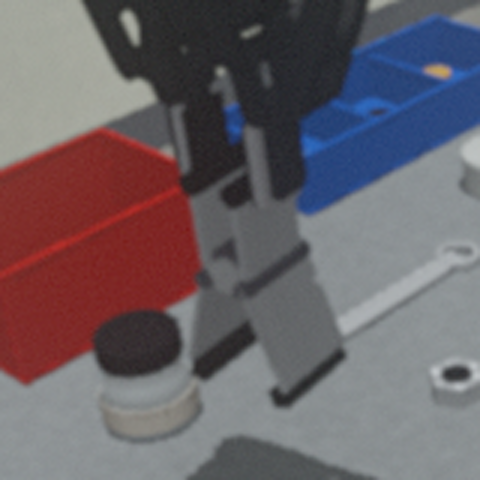

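The clip is off the rail and gaping, with its mouth at about (220,273), so roughly 160 mm up. I'll carry it high and keep the speed moderate.

Emit:
drive_tool --linear '[[0,0,-6],[-6,0,-8],[-12,0,-6],[-20,0,-2],[-26,0,0],[-28,0,0],[-28,0,0],[-28,0,0],[-28,0,-1],[-28,0,-1],[-28,0,-1],[-28,0,-1],[-24,0,0],[-18,0,0],[-12,0,0],[-6,0,0],[0,0,0],[0,0,0],[0,0,0]]' --rot '[[0,0,0],[0,0,0],[0,0,-1],[0,0,-1],[0,0,-1],[0,0,-1],[0,0,-1],[0,0,-0.7],[0,0,0],[0,0,0],[0,0,0],[0,0,0],[0,0,0],[0,0,0],[0,0,0],[0,0,0],[0,0,0],[0,0,0],[0,0,0]]' --hand '[15,15,15,15,15,15,15,15,15,15,15,15,15,15,15,15,15,15,15]'

```text
t: 31.13
tcp_pos: [0.6026, -0.1161, 0.3546]
tool_rot: [0.612, 0.791, -0.001, 0.002]
force: [-0.3, 0.4, -1.2]
finger_gap: 0.331
```

```bash
python3 -c "
from h import *
goto(.5968,-.2133,.335,14.2);print(manip.sense()['qd'].round(3))"
```

```text
t 31.13 tcp [ 0.6026 -0.1161  0.3546] lin mm [-92.5 -30.1  20.1] rot deg [0.01 0.28 0.39] gap 28.3 F [-0.3  0.4 -1.2]
[ 0.013 -0.006  0.01   0.009  0.009  0.003]
```

Emit:
drive_tool --linear '[[-6,-2,0],[-12,-4,0],[-16,-5,0],[-16,-5,0],[-16,-5,0],[-12,-4,0],[-7,-2,0],[-3,-1,0],[0,0,0],[0,0,0],[0,0,0],[0,0,0]]' --rot '[[0,0,0.4],[0,0,0],[0,0,0],[0,0,0],[0,0,0],[0,0,0],[0,0,0],[0,0,0],[0,0,0],[0,0,0],[0,0,0],[0,0,0]]' --hand '[15,15,15,15,15,15,15,15,15,15,15,15]'

```text
t: 32.13
tcp_pos: [0.5956, -0.2082, 0.3551]
tool_rot: [0.61, 0.792, -0.001, 0.0]
force: [-0.4, -0.6, -0.8]
finger_gap: 0.331
```

```bash
python3 -c "
from h import *
goto(.5970,-.2135,.315,14.2);print(manip.sense()['qd'].round(3))"
```

```text
t 32.13 tcp [ 0.5956 -0.2082  0.3551] lin mm [-5.4  0.1 40.1] rot deg [-0.12  0.1   0.56] gap 28.3 F [-0.4 -0.6 -0.8]
[ 0.01  -0.003  0.005  0.005  0.001  0.001]
```

Emit:
drive_tool --linear '[[-2,0,5],[-2,0,8],[0,0,10],[0,0,8],[0,0,5],[0,0,2],[0,0,0],[0,0,0],[0,0,0]]' --rot '[[0,0,0.5],[0,0,0],[0,0,0],[0,0,0],[0,0,0],[0,0,0],[0,0,0],[0,0,0],[0,0,0]]' --hand '[15,15,15,15,15,15,15,15,15]'

```text
t: 32.88
tcp_pos: [0.5963, -0.2097, 0.311]
tool_rot: [0.613, 0.79, -0.001, -0.002]
force: [0.3, -0.5, -1.0]
finger_gap: 0.33
```

Run:
```python
from h import *
goto(.5970,-.2135,.275,14.2);print(manip.sense()['qd'].round(3))
s=manip.sense()
cams.snapshot('side');cams.snapshot('top')
for l in('clip_mouth','clip_grip','card_edge'):
  for n in('side','top'): print(l,n,[(np.round(d['at'],1),round(d['score'],2)) for d in cams.spot_point(l,n)[:2]])
p=s['tcp_pos']; print('pred mouth',proj('side',p-[0,0,.159]),proj('top',p-[0,0,.159]),'grip',proj('side',p-[0,0,.063]),'card',proj('side',(.597,-.2135,.128)))
```

```text
t 32.88 tcp [ 0.5963 -0.2097  0.311 ] lin mm [-3.9 -0.1 36. ] rot deg [-0.28 -0.1   0.18] gap 28.2 F [ 0.3 -0.5 -1. ]
[ 0.002  0.001 -0.002 -0.001  0.     0.002]
clip_mouth side [(array([361.3, 163. ]), 0.75), (array([296.9, 208.3]), 0.46)]
clip_mouth top [(array([419.3, 197.5]), 0.45)]
clip_grip side [(array([365.5, 117. ]), 0.76)]
clip_grip top []
card_edge side [(array([355.4, 172.2]), 0.64)]
card_edge top [(array([423.1, 201.4]), 0.61), (array([409.1, 201.4]), 0.15)]
pred mouth [359.52014146 162.92520959] [421.12871842 195.73895747] grip [360.90791258 115.00271016] card [359.95674825 173.40522421]
```

Emit:
drive_tool --linear '[[-2,0,0],[-1.5,0,0],[0,0,3],[0,0,3],[0,0,3],[0,0,2],[0,0,1],[0,0,0],[0,0,0],[0,0,0]]' --rot '[[0,0,0.2],[0,0,0],[0,0,0],[0,0,0],[0,0,0],[0,0,0],[0,0,0],[0,0,0],[0,0,0],[0,0,0]]' --hand '[15,15,15,15,15,15,15,15,15,15]'

```text
t: 34.12
tcp_pos: [0.597, -0.2135, 0.2977]
tool_rot: [0.615, 0.789, -0.001, -0.002]
force: [-0.2, -0.5, -0.6]
finger_gap: 0.331
```

```bash
python3 -c "
from h import *
goto(.5970,-.2135,.27,14.2);print(manip.sense()['qd'].round(3))"
```

```text
t 34.12 tcp [ 0.597  -0.2135  0.2977] lin mm [-0.   0.1 27.7] rot deg [-0.28 -0.1  -0.05] gap 28.2 F [-0.2 -0.5 -0.6]
[ 0.002  0.002 -0.002  0.    -0.002 -0.001]
```

Perfectly placed, so I'll descend in small pulses.

Emit:
drive_tool --linear '[[0,0,3],[0,0,3],[0,0,0],[0,0,3],[0,0,3],[0,0,0],[0,0,2],[0,0,0],[0,0,0]]' --rot '[[0,0,0],[0,0,0],[0,0,0],[0,0,0],[0,0,0],[0,0,0],[0,0,0],[0,0,0],[0,0,0]]' --hand '[15,15,15,15,15,15,15,15,15]'

```text
t: 34.87
tcp_pos: [0.5971, -0.2134, 0.2823]
tool_rot: [0.615, 0.789, -0.001, -0.002]
force: [-0.1, 0.2, -2.2]
finger_gap: 0.332
```

```bash
python3 -c "
from h import *
goto(.5970,-.2135,.27,14.2);print(manip.sense()['qd'].round(3))"
```

```text
t 34.87 tcp [ 0.5971 -0.2134  0.2823] lin mm [-0.1 -0.  12.3] rot deg [-0.27 -0.09 -0.04] gap 28.3 F [-0.1  0.2 -2.2]
[-0.002  0.005  0.006 -0.002 -0.001 -0.   ]
```

Emit:
drive_tool --linear '[[0,0,2.5],[0,0,2.5],[0,0,0],[0,0,2.5],[0,0,2],[0,0,0],[0,0,0],[0,0,0]]' --rot '[[0,0,0],[0,0,0],[0,0,0],[0,0,0],[0,0,0],[0,0,0],[0,0,0],[0,0,0]]' --hand '[15,15,15,15,15,15,15,15]'

```text
t: 35.53
tcp_pos: [0.5971, -0.2135, 0.2718]
tool_rot: [0.615, 0.789, -0.001, -0.002]
force: [-0.1, -0.4, -1.7]
finger_gap: 0.329
```

Run:
```python
from h import *
goto(.5970,-.2135,.27,14.2);print(manip.sense()['qd'].round(3))
im=cams.snapshot('side');t=cams.snapshot('top')
for l in('clip_mouth','clip_grip'):
  for n in('side','top'): print(l,n,[(np.round(d['at'],1),round(d['score'],2)) for d in cams.spot_point(l,n)[:2]])
p=manip.sense()['tcp_pos']; print('pred mouth',proj('side',p-[0,0,.159]))
a=cv2.resize(im[110:250,310:430],None,fx=4,fy=4,interpolation=2); b=cv2.resize(t[150:290,370:450],None,fx=4,fy=4,interpolation=2)
cv2.imwrite('pics/s8.png',cv2.cvtColor(np.hstack([a,b]),cv2.COLOR_RGB2BGR))
```

```text
t 35.53 tcp [ 0.5971 -0.2135  0.2718] lin mm [ 0.  -0.1  1.8] rot deg [-0.26 -0.08 -0.04] gap 28.1 F [-0.1 -0.4 -1.7]
[-0.002  0.003 -0.001  0.002 -0.    -0.   ]
clip_mouth side [(array([361.8, 177. ]), 0.65)]
clip_mouth top [(array([418.7, 201.6]), 0.41)]
clip_grip side [(array([360.3, 133. ]), 0.85), (array([358.4, 178.9]), 0.48)]
clip_grip top []
pred mouth [359.69493801 180.18332153]
```

View pics/s8.png

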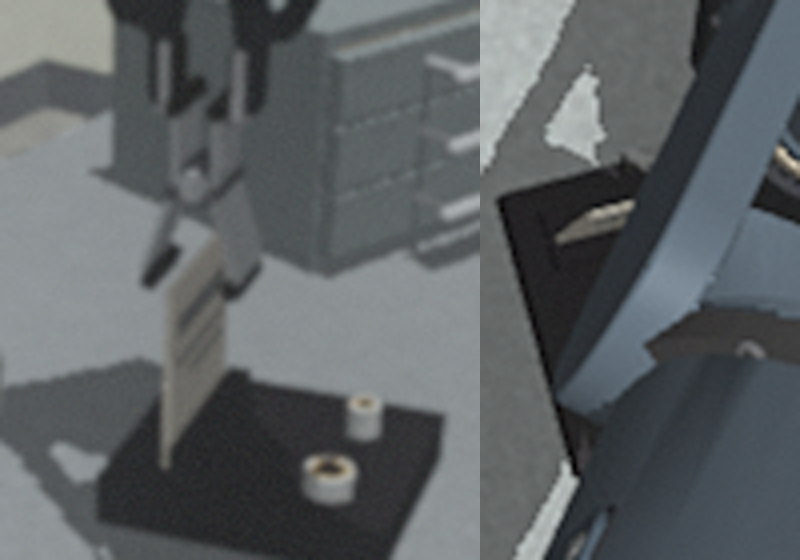

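The side view shows the jaw tips at about (349,181) and (370,182), either side of the card's top edge (middle at about (359,175)). That is about 14 mm of overlap with air on both sides, and both bushes are still seated. Handing in now.

```bash
python3 -c "
from h import *
goto(.5970,-.2135,.27,14.2)
print(order.sign_off())"
```

```text
t 35.83 tcp [ 0.5972 -0.2136  0.272 ] lin mm [ 0.1 -0.2  2. ] rot deg [-0.24 -0.06 -0.04] gap 28.3 F [-0.1  0.6 -0.6]
the job is handed in; nothing more can be done
None
```

The job is handed in at 35.8 s. Both bushes are seated upright in their pockets, and the arm is holding the clip open over the middle of the job card's top edge.

**Bushes:** I seated the wide bush first, then the slim one. In the side picture their tops were within about half a pixel of where seated bushes should show. I first closed on the wide bush about 8 mm off centre. It slid on the table still upright, and I re-gripped it before lifting. The red look-alike was not touched.

**Clip:** I squeezed it to what I take to be its stop: the gripper reads 28.3 mm, where I expected about 29.5 mm. I lifted it off the rail and brought it down from above the card. The last side picture shows a jaw tip on each side of the card, reaching about 14 mm below the top edge with air on both sides. The arm was still, the wrist force was within its noise (about 1 N) and the grip was steady.

**Checks that disagreed or fell short:**
- **Clip mouth position:** the network put it about 3 pixels (some 6 mm) higher than my calculation. My own reading of the picture matched the calculation to about 1 pixel.
- **Clip in the fingers:** it sits about 6 mm lower in the fingers than planned, with no slipping seen after that.
- **Top view:** the arm hid the clip at the end, so the air to the card was checked only from the side view and the arm's position.
- **Rest of the bench:** I did not re-measure the other parts at the end. No move ran into anything.

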